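# Clear the fold seam of the chess board

### The arm

A 7-joint arm with a two-finger parallel gripper is mounted at the origin on the work surface. World frame = base frame: x ahead of the robot, y to its left, z up, the work surface at z = 0. Lengths are in m, angles in degrees, forces in N, time in s.
With the tool pointing down it reaches from about 0.35 to 0.775 m from the base axis. Payload 3.1 kg.
Tool frame: the origin (TCP) lies on the centre line of the jaws, within the pads' length; the fingertips stand 17 mm ahead of it and the grasp point (between the pads) lies 2 mm behind it (robot.tip_reach is the distance from the TCP to the fingertips, in m); z points along the fingers, y is the line along which they close (so a half turn about z gives the same grasp; the last joint's range is limited). The gripper opens to 85 mm and grips with 20 to 120 N. Pads are 22 mm wide; open, the fingers measure 114 mm over their backs; the gripper's body (76 mm by 85 mm) begins 54 mm behind the grasp point. The pads swing forward as they close: fully open they stand 13 mm farther back than shut.
Start: joints at [69.46, 17.813, 0.802, 86.603, -0.252, 75.585, -1.558], TCP at [0.171, -0.523, 0.248] pointing down, gripper open.
Joint ranges: [-154.91, 154.91], [-16.99, 109.72], [-72.82, 74.43], [7.12, 147.25], [-82.49, 262.49], [11.32, 116.49], [-174.64, 174.64]. Speed limits (degrees/s): [159.86, 159.86, 180, 180, 180, 180, 180].

### API

Orientations are given as [roll, pitch, yaw] about the fixed x, y, z axes, in that order (R = Rz(yaw) Ry(pitch) Rx(roll)).
In Python, from station import robot, fingers, vision, workorder, recognise gives the robot as it stands. Calls block until the motion is done:
- robot.move_to(position, orientation): joint-space move of the TCP to a pose.
- robot.line_to(position, orientation=None, velocity=0.15, f_stop=None): straight line of the TCP; orientation=None keeps the orientation; velocity is the mean speed in m/s. With f_stop (N) it stops when the force on the tool has changed by that much, and returns True; else False.
- robot.move_j(angles): joint-space move.
- fingers.gripper_to(opening, force=None): opening from 0.0 (shut) to 1.0 (fully open); force is the grip in N (None keeps the last); returns when the fingers have stopped.
- robot.pause(seconds).
- robot.inverse_kinematics(position, orientation): joint angles nearest the present ones, or None.
- vision.grab_frame(name): name is "side" or "top" or "wrist"; returns the picture (420x560x3 uint8, red, green, blue); there is no depth.
- vision.calibration(name): a dict with "mtx" (3x3 intrinsics, pixels), "extrinsics" (4x4, takes a point from world to camera coordinates); the wrist camera has in their place "T_tool_cam" (4x4, takes a point from camera to tool coordinates, whose origin is the TCP and whose axes are the flange's). Camera axes: x right, y up, looking along -z (the intrinsics and any distortion apply to the point x, -y, -z); pixel columns grow to the right and rows downward; lengths in m; the calibration is good to about 2 mm. The wrist camera is an equidistant fisheye: a pixel r from the principal point sees the ray r / f radians off the axis. A picture is of the moment at which its call begins: read the wrist's pose just before it. calibration takes no time and is no camera call.
A pose or a line that the arm cannot do raises robot.PlanningError and nothing moves.
- workorder.close_job(): hands the job in; it is judged then, once.
Trained networks look in the newest picture that a camera, given by its name, has taken for a name from the list of things; names that differ only in an ending like _2 or _b are one class to them, and where a whole thing is asked for, a point or a joint stands for the part that bears it (a point fixed in the world has none). Each returns a list of dicts, best first, with "p" (0 to 1); they miss things now and then, are a little off and sometimes report something else, mostly with a low value. They report only what shows in the picture. A call takes as long as a camera call.
- recognise(label, camera): "rect" ([centre column, centre row, width, height] in pixels, round what is visible of it).
Readings, each from a call of its own:
- robot.current_time_s(): time.
- robot.current_joint_positions(): joint angles.
- robot.current_dq(): joint speeds.
- robot.current_joint_torque(): joint torques, N m.
- robot.current_tool_pos(): TCP position.
- robot.current_eef_rot(): TCP orientation.
- robot.current_contact_force(): force on the tool from outside, world axes, zero at the start.
- robot.current_torque(): the same for the moment, N m.
- robot.current_finger_gap(): opening from 0.0 (shut) to 1.0 (fully open).
- robot.current_gripper_force(): force on a finger pad.
Only numpy, scipy, OpenCV 4.12 (cv2) and the standard library are available. Lean on these libraries where they do the work, as an engineer would, in place of code of your own. Each camera call takes 0.05 s, during which the arm holds its last target. There are 200 camera calls.

### The job

Take the flat-bladed stylus from its walnut block and, with the blade well down in the fold seam of the open chess board, run it in one slow, unbroken pass (about 5 cm a second) from the brass end right along to the white end to clear the seam. Then slide it back into the slot of its block, upright with the handle's foot resting on top, and let go. Leave the pawns, cup and saucer undisturbed.

Things in the scene. Friction and masses are not known exactly. Their poses are not given: they have to be found in the camera images.
- board: folding chess board, opened flat and fixed to the table, 285 x 280 x 18 mm thick, brown and cream squares with a dark walnut border. Origin: centre of its underside, on the table; z up. A straight open seam (gap) 9 mm wide and 18 mm deep, down to the slate, runs along its y axis through the centre (x = 0) from y = -125 to y = +125 mm. Pale 4 mm strips edge the gap on both sides
- seam_start (a point): the brass end of the seam: where the gap begins at a brass plate (50 x 15 mm, flush), at the level of the board's top face, board y = -125 mm
- seam_end (a point): the white end of the seam: where the gap ends at a white plate (50 x 15 mm, flush), at the level of the board's top face, board y = +125 mm
- block: walnut tool block, fixed to the table, 64 (x) x 54 (y) x 60 mm tall. Origin: centre of its underside; z up. A slot 8 mm wide lies along its x axis at y = 0, from its front face (x = -32 mm, open at the front) back to x = +8 mm, open at the top and 54 mm deep
- slot_seat (a point): point on the slot's centre line in the plane of the block's top, 60 mm above the table, block x = -3 mm: where the stylus's origin sits when it is home
- stylus: flat-bladed stylus, 80 g, at first standing upright in the block's slot. Ash handle with a red top end, 22 (x) x 18 (y) x 90 mm tall; origin: centre of the handle's foot (the shoulder that rests on the block's top), z up along the handle. Below it a steel blade 14 (x) x 3 (y) mm, 50 mm long, centred under the handle. The blade is wide along x, thin along y
- stylus_tip (a point): middle of the blade's lower end, 50 mm below the stylus's origin
- pawn_a: ash pawn, bystander, 32 mm across the foot, 56 mm tall, standing on the board; origin: centre of its foot
- pawn_b: ash pawn, bystander, as pawn_a, on the other half of the board
- cup: blue ceramic coffee cup with a handle at its +y, bystander, 76 mm across, 70 mm tall, standing on the saucer; origin: centre of its underside
- saucer: white porcelain saucer, bystander, 140 mm across, 16 mm high; origin: centre of its underside

How it is judged (in metres and radians):
On the way, in this order (a step that is already met when the one before it is completed fails the run):
1. blade at least 6 mm down in the seam, its tip within 30 mm of the brass end (z of stylus_tip in the frame of board below 0.012 m and x of stylus_tip in the frame of board between -0.006 and 0.006 m and y of stylus_tip in the frame of board between -0.13 and 0.13 m and y of stylus_tip in the frame of board below -0.095 m), for 0.1 s.
2. blade still down in the seam, its tip past 60 mm from the brass end (z of stylus_tip in the frame of board below 0.012 m and x of stylus_tip in the frame of board between -0.006 and 0.006 m and y of stylus_tip in the frame of board between -0.13 and 0.13 m and y of stylus_tip in the frame of board above -0.065 m), for 0.1 s.
3. blade still down in the seam, its tip past 95 mm from the brass end (z of stylus_tip in the frame of board below 0.012 m and x of stylus_tip in the frame of board between -0.006 and 0.006 m and y of stylus_tip in the frame of board between -0.13 and 0.13 m and y of stylus_tip in the frame of board above -0.03 m), for 0.1 s.
4. blade still down in the seam, its tip past 125 mm from the brass end (z of stylus_tip in the frame of board below 0.012 m and x of stylus_tip in the frame of board between -0.006 and 0.006 m and y of stylus_tip in the frame of board between -0.13 and 0.13 m and y of stylus_tip in the frame of board above 0 m), for 0.1 s.
5. blade still down in the seam, its tip past 155 mm from the brass end (z of stylus_tip in the frame of board below 0.012 m and x of stylus_tip in the frame of board between -0.006 and 0.006 m and y of stylus_tip in the frame of board between -0.13 and 0.13 m and y of stylus_tip in the frame of board above 0.03 m), for 0.1 s.
6. blade still down in the seam, its tip past 190 mm from the brass end (z of stylus_tip in the frame of board below 0.012 m and x of stylus_tip in the frame of board between -0.006 and 0.006 m and y of stylus_tip in the frame of board between -0.13 and 0.13 m and y of stylus_tip in the frame of board above 0.065 m), for 0.1 s.
7. blade still down in the seam, its tip past 220 mm from the brass end (within 30 mm of the white end) (z of stylus_tip in the frame of board below 0.012 m and x of stylus_tip in the frame of board between -0.006 and 0.006 m and y of stylus_tip in the frame of board between -0.13 and 0.13 m and y of stylus_tip in the frame of board above 0.095 m), for 0.1 s.
At the end, for the whole second after the job is handed in: Stylus released and at rest in the slot: upright within 0.12 rad, origin within 15 mm of slot_seat in plan and 56-64 mm up (foot on the block), tip within 4 mm of the slot's centre line, wide side along the slot within 0.35 rad. Pawns, cup, saucer within 20 mm of their starts (horizontal distance between stylus and slot_seat below 0.015 m and z of stylus in the frame of block between 0.056 and 0.064 m and y of stylus_tip in the frame of block between -0.004 and 0.004 m and angle between stylus's own z axis and vertical below 0.12 rad and angle between the x axis of stylus and the x axis of block, either way round below 0.35 rad and linear speed of stylus below 0.02 m/s and distance of each of pawn_a, pawn_b, cup, saucer from where it was at the start of the episode below 0.02 m); the robot touches nothing.
It fails at once if the stylus moves faster than 0.12 m/s along the seam (ends excepted) (z of stylus_tip in the frame of board below 0.012 m and x of stylus_tip in the frame of board between -0.006 and 0.006 m and y of stylus_tip in the frame of board between -0.09 and 0.09 m and linear speed of stylus above 0.12 m/s).
It fails at once if a pawn, the cup or the saucer is shifted over 20 mm or tipped over 0.35 rad (distance of any of pawn_a, pawn_b, cup, saucer from where it was at the start of the episode above 0.02 m or angle between any of pawn_a, pawn_b, cup, saucer's own z axis and vertical above 0.35 rad).
It also fails if it takes over 64 s, if anything falls off the work surface, if the arm or the gripper's body presses on something with over 40 N, if the wrist force passes 120 N, or if a joint passes its speed limit or range.

## Working session

There is one attempt and no reset: what is moved stays moved. The work goes in short steps, each a Python script; the robot and the scene stay as the last script left them, time stands still between calls to the robot, and variables do not carry over. Pictures are saved under pics/ and viewed, at most 10 in all, crops included, and the job is handed in when it is done.

```bash
mkdir -p pics; ls; python3 - <<'E'
from station import robot, fingers, vision, workorder, recognise
import cv2,numpy as np
for c in ["top","side"]:
    im=vision.grab_frame(c); cv2.imwrite(f"pics/{c}0.png",im[:,:,::-1])
    k=vision.calibration(c); print(c,{a:np.round(v,4).tolist() if hasattr(v,'__len__') and not isinstance(v,str) else v for a,v in k.items()})
    for l in ["board","block","stylus","seam_start","seam_end","slot_seat","pawn_a","cup","saucer"]:
        print(l,[(np.round(d["rect"],1).tolist(),round(d["p"],2)) for d in recognise(l,c)[:3]])
print({a:np.round(v,4).tolist() if hasattr(v,'__len__') and not isinstance(v,str) else v for a,v in vision.calibration("wrist").items()})
print(robot.current_time_s(),robot.current_tool_pos(),robot.current_eef_rot())
E
```

```text
pics
top {'mtx': [[513.9873, 0.0, 281.2711], [0.0, 513.9873, 212.6924], [0.0, 0.0, 1.0]], 'extrinsics': [[0.0236, -0.9997, -0.0108, -0.0407], [0.9953, 0.0224, 0.0938, -0.5833], [-0.0936, -0.013, 0.9955, -1.1648], [0.0, 0.0, 0.0, 1.0]]}
board [([311.2, 231.3, 138.3, 137.6], 0.93)]
block []
stylus [([124.8, 261.0, 26.5, 13.2], 0.5)]
seam_start [([310.3, 230.2, 139.4, 138.5], 0.76)]
seam_end [([311.4, 229.1, 140.1, 141.5], 0.71)]
slot_seat [([134.0, 259.6, 40.2, 36.0], 0.97), ([340.4, 200.9, 13.9, 9.5], 0.46)]
pawn_a [([448.1, 260.3, 61.0, 59.6], 0.7), ([338.6, 268.2, 17.4, 13.6], 0.58), ([338.6, 199.8, 11.4, 9.7], 0.51)]
cup [([452.6, 253.7, 41.9, 37.3], 0.75)]
saucer [([447.1, 260.8, 58.8, 63.1], 0.85)]
side {'mtx': [[476.981, 0.0, 284.2426], [0.0, 476.981, 212.4441], [0.0, 0.0, 1.0]], 'extrinsics': [[-0.9852, -0.171, -0.0065, 0.5664], [0.1107, -0.6659, 0.7378, -0.141], [-0.1305, 0.7262, 0.675, -1.02], [0.0, 0.0, 0.0, 1.0]]}
board [([300.1, 221.9, 144.2, 107.4], 0.56)]
block [([313.9, 372.8, 49.5, 57.0], 0.9)]
stylus [([317.9, 348.1, 18.0, 40.1], 0.69)]
seam_start [([298.1, 223.0, 147.9, 104.2], 0.78)]
seam_end []
slot_seat [([315.7, 369.6, 49.0, 53.1], 0.89), ([340.4, 137.1, 31.9, 34.6], 0.27)]
pawn_a [([343.1, 194.9, 17.4, 24.7], 0.66), ([280.4, 185.5, 11.9, 21.6], 0.63)]
cup [([340.1, 137.3, 34.2, 38.2], 0.96), ([316.7, 347.6, 19.6, 41.0], 0.5)]
saucer [([340.2, 145.4, 48.6, 26.4], 0.76)]
{'mtx': [[325.1923, 0.0, 277.9153], [0.0, 325.1923, 210.0367], [0.0, 0.0, 1.0]], 'T_tool_cam': [[-0.001, 0.9473, 0.3205, 0.0838], [1.0, 0.0014, -0.001, -0.0007], [-0.0014, 0.3205, -0.9473, -0.1254], [0.0, 0.0, 0.0, 1.0]]}
1.0 [ 0.17137369 -0.52263951  0.24832047] [1.79996602e+02 2.09107426e-03 1.81552701e+01]
```

```bash
cat > h.py <<'E'
from station import robot, fingers, vision, workorder, recognise
import cv2, numpy as np
from scipy.spatial.transform import Rotation as Ro
def ray(cam,u,v,pose=None):
    """ray origin, direction in world"""
    k=vision.calibration(cam); M=np.array(k["mtx"])
    x=(u-M[0,2])/M[0,0]; y=(v-M[1,2])/M[1,1]
    if cam=="wrist":
        r=np.hypot(x,y); s=np.sin(r)/r if r>1e-9 else 1.
        d=np.array([x*s,-y*s,-np.cos(r)]); T=np.array(k["T_tool_cam"])
        p,R=pose; return p+R@T[:3,3], R@T[:3,:3]@d
    E=np.array(k["extrinsics"]); R=E[:3,:3]
    return -R.T@E[:3,3], R.T@np.array([x,-y,-1.])
def at(cam,u,v,z,pose=None):
    o,d=ray(cam,u,v,pose); return o+d*(z-o[2])/d[2]
def proj(cam,P,pose=None):
    k=vision.calibration(cam); M=np.array(k["mtx"]); P=np.asarray(P,float)
    if cam=="wrist":
        p,R=pose; T=np.array(k["T_tool_cam"]); c=T[:3,:3].T@(R.T@(P-p)-T[:3,3])
        q=np.array([c[0],-c[1],-c[2]]); n=np.hypot(q[0],q[1]); th=np.arctan2(n,q[2]); return M[:2,2]+M[0,0]*th*q[:2]/n
    E=np.array(k["extrinsics"]); c=E[:3,:3]@P+E[:3,3]
    return M[:2,2]+M[0,0]*np.array([c[0],-c[1]])/-c[2]
def pose():
    return np.array(robot.current_tool_pos()), Ro.from_euler("xyz",robot.current_eef_rot(),degrees=True).as_matrix()
E
python3 - <<'E'
from h import *
a=cv2.imread("pics/top0.png"); b=cv2.imread("pics/side0.png")
a=cv2.resize(a[150:310,90:390],None,fx=2.66,fy=2.66,interpolation=cv2.INTER_CUBIC)
cv2.imwrite("pics/top0c.png",a[:, :800])
b=cv2.resize(b[110:410,190:440],None,fx=2,fy=2,interpolation=cv2.INTER_CUBIC); cv2.imwrite("pics/side0c.png",b)
print(at("top",134,259.6,.06),at("top",311.2,231.3,.018),at("top",450,261,.01))
for p in([338.6,268.2],[338.6,199.8]):print(at("top",*p,.05))
E
```

```text
[0.46793281 0.3000394  0.06      ] [ 0.54304308 -0.0978309   0.018     ] [ 0.48182934 -0.42173731  0.01      ]
[ 0.45951072 -0.15943204  0.05      ]
[ 0.61438256 -0.15740139  0.05      ]
```

View pics/top0c.png

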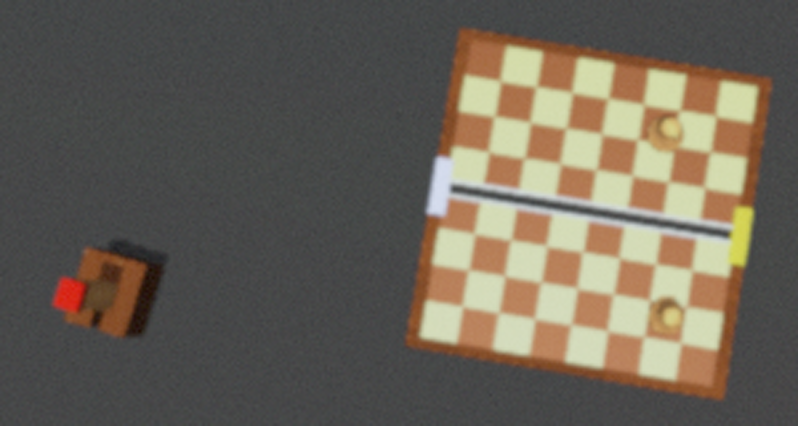

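View pics/side0c.png

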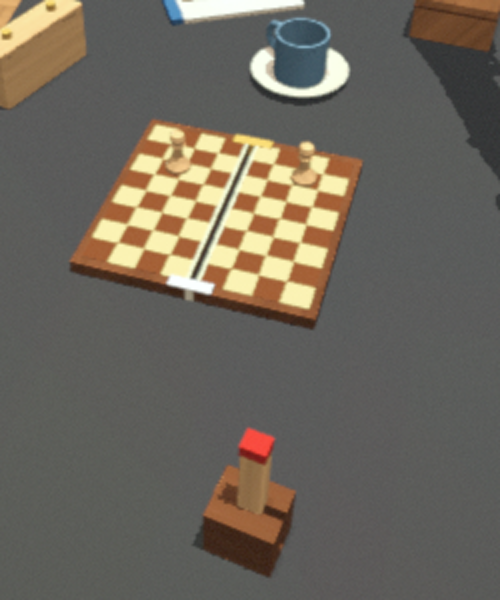

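The top view shows the block at crop (110,290), red stylus top at (68,294), and the slot open towards the bottom (-x). The seam runs from white (450,188) to brass (732,234), with the pawns at (667,130) and (667,316). The side view agrees. I'll move to a close wrist view of the block, and take one of the seam on the way.

```bash
python3 - <<'E'
from h import *
f=lambda x,y,z:at("top",90+x/2.66,150+y/2.66,z)
W,B=f(450,188,.018),f(732,234,.018); print(W,B,np.linalg.norm(W-B),np.degrees(np.arctan2(*(W-B)[1::-1])))
top=f(68,294,.15); S0,S1=f(97,322,.06),f(112,270,.06); print("top",top,"slot",S0,S1,np.degrees(np.arctan2(*(S1-S0)[1::-1])))
mid=(W+B)/2
t0=robot.current_time_s()
robot.move_to([mid[0],mid[1],.24],[180,0,80]); P=pose(); im=vision.grab_frame("wrist"); cv2.imwrite("pics/w1.png",im[:,:,::-1]); np.savez("w1.npz",p=P[0],R=P[1]); print(P[0],robot.current_joint_positions())
robot.move_to([S1[0]-.005,S1[1],.235],[180,0,163]); P=pose(); im=vision.grab_frame("wrist"); cv2.imwrite("pics/w2.png",im[:,:,::-1]); np.savez("w2.npz",p=P[0],R=P[1]); print(P[0],robot.current_joint_positions(),robot.current_time_s()-t0)
E
```

```text
[0.56508343 0.02399108 0.018     ] [ 0.53041444 -0.22338089  0.018     ] 0.24978957496667428 82.02200487916919
top [0.46548852 0.31144678 0.15      ] slot [0.44202789 0.31566208 0.06      ] [0.4859262  0.30522267 0.06      ] -13.376980780310223
[ 0.54738804 -0.1020008   0.23979466] [ 34.20016852  22.55658023 -35.27926753  85.27300783  13.23987783
  76.38100508 -12.33823284]
[0.48251663 0.30312011 0.23463565] [  5.25907157  32.41403726 -60.91781738  83.11222611  28.39013232
  81.00741369  16.52371651] 3.6500000000000004
```

View pics/w1.png

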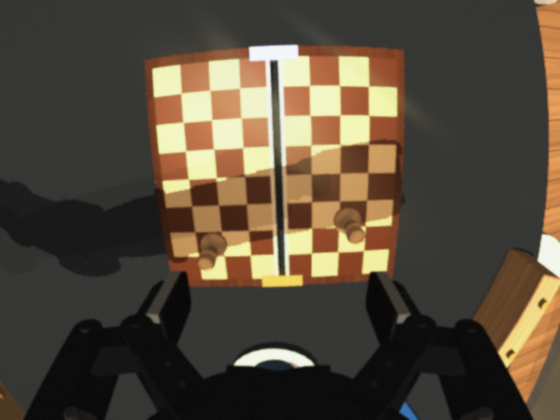

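View pics/w2.png

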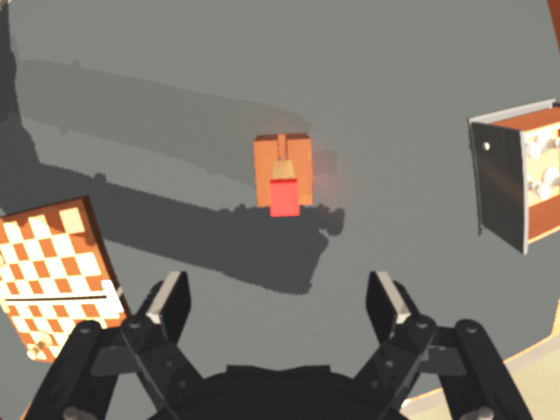

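Wrist view 1 shows the seam from white (274,59) to brass (282,276), with the pawns well to either side. Wrist view 2 shows the red top at (285,197), the block spanning (254–312, 137–207) and the slot at column 282. Next I'll turn these into positions.

```bash
python3 - <<'E'
from h import *
z=np.load("w1.npz");P1=(z["p"],z["R"]);z=np.load("w2.npz");P2=(z["p"],z["R"])
a=cv2.imread("pics/w1.png").astype(int); b=cv2.imread("pics/w2.png").astype(int)
# seam: darkest run between pale strips per row -> world at z=.018
g=a.sum(2); pts=[]
for v in range(68,268,4):
    u0=274+(v-59)*8/217; lo=int(u0)-10; r=g[v,lo:lo+21].astype(float)
    w=np.clip(r.mean()-r,0,None); w[:4]=0; w[-4:]=0
    pts.append(at("wrist",lo+(w*np.arange(21)).sum()/w.sum(),v,.018,P1)[:2])
pts=np.array(pts); c=pts.mean(0); d=np.linalg.svd(pts-c)[2][0]; d*=np.sign(d[1]); print("seam",c,d,"yaw of dir",np.degrees(np.arctan2(d[1],d[0])),"res",np.abs((pts-c)@[-d[1],d[0]]).round(4).max())
W=at("wrist",274,59,.018,P1)[:2];B=at("wrist",282,276,.018,P1)[:2]; print(W,B,np.linalg.norm(W-B))
m=((b[:,:,2]>130)&(b[:,:,1]<60)&(b[:,:,0]<60)).astype(np.uint8); m[:150]=0;m[230:]=0;m[:,:250]=0;m[:,320:]=0
ys,xs=np.nonzero(m); print("red box",xs.min(),xs.max(),ys.min(),ys.max())
q=[at("wrist",u,v,.15,P2) for u,v in((xs.min(),ys.min()),(xs.max()+1,ys.min()),(xs.min(),ys.max()+1),(xs.max()+1,ys.max()+1))]; print(np.round(q,4),"centre",np.mean(q,0))
for n,(u,v) in dict(tl=(254,140),tr=(310,135),bl=(257,207),slot=(282,136)).items(): print(n,at("wrist",u,v,.06,P2).round(4))
crop=cv2.imread("pics/w2.png")[120:230,235:335]; cv2.imwrite("pics/w2c.png",cv2.resize(crop,None,fx=5,fy=5,interpolation=cv2.INTER_CUBIC))
E
```

```text
seam [ 0.54990522 -0.09063271] [0.14183711 0.98989001] yaw of dir 81.84583432112916 res 0.0002
[0.56728555 0.02584476] [ 0.53136691 -0.22350336] 0.2519218732951221
red box 272 294 180 182
[[0.4513 0.3096 0.15  ]
 [0.4559 0.3242 0.15  ]
 [0.4533 0.309  0.15  ]
 [0.4578 0.3236 0.15  ]] centre [0.45459171 0.31660463 0.15      ]
tl [0.4303 0.297  0.06  ]
tr [0.441  0.3477 0.06  ]
bl [0.493  0.2792 0.06  ]
slot [0.4345 0.3227 0.06  ]
```

View pics/w2c.png

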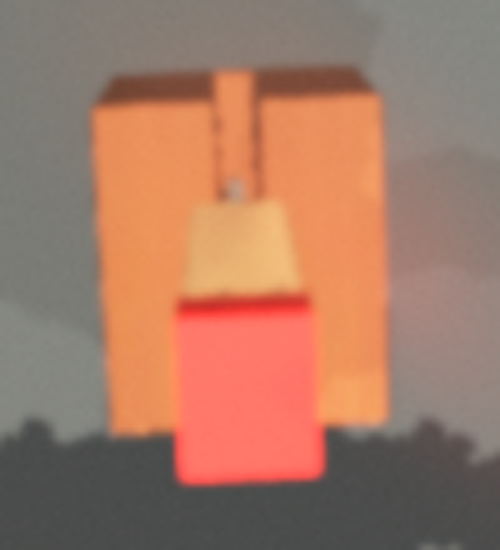

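The crop shows the block's top-face corners at (95,104), (382,95), (390,422) and (110,435). The slot is at about (236,100), and the red top's corners are (177,308), (310,303), (325,478) and (180,485).

```bash
python3 - <<'E'
from h import *
z=np.load("w2.npz");P2=(z["p"],z["R"])
f=lambda u,v,h:at("wrist",235+u/5,120+v/5,h,P2)[:2]
C=np.array([f(95,104,.06),f(382,95,.06),f(390,422,.06),f(110,435,.06)]); m=C.mean(0)
print("block",m,[np.linalg.norm(C[i]-C[i-1]).round(4) for i in range(4)])
an=lambda d:np.degrees(np.arctan2(d[1],d[0]))
x=(C[2]+C[3]-C[0]-C[1]); y=C[1]+C[2]-C[0]-C[3]; print("yaw",an(x),an(y)-90)
s=f(236,99,.06); print("slot front",s, "slot line",an(f(236,185,.06)-s) )
R=np.array([f(177,308,.15),f(310,303,.15),f(325,478,.15),f(180,485,.15)]); print("red",R.mean(0),[np.linalg.norm(R[i]-R[i-1]).round(4) for i in range(4)],an(R[2]+R[3]-R[0]-R[1]),an(R[1]+R[2]-R[0]-R[3])-90)
for yaw in(-12,-13,-14):
    c,sn=np.cos(np.radians(yaw)),np.sin(np.radians(yaw)); print(yaw,"seat from block",m+np.array([c,sn])*-.003,"from front",s+.029*np.array([c,sn]))
E
```

```text
block [0.46892176 0.31400322] [np.float64(0.0645), np.float64(0.0531), np.float64(0.0637), np.float64(0.0546)]
yaw -15.097359139792879 -14.896583947011166
slot front [0.43792269 0.32187043] slot line -17.150138309207314
red [0.46644626 0.31376545] [np.float64(0.025), np.float64(0.0177), np.float64(0.0248), np.float64(0.02)] -14.147882120568374 -14.647964902434026
-12 seat from block [0.46598732 0.31462696] from front [0.46628897 0.31584099]
-13 seat from block [0.46599865 0.31467807] from front [0.46617942 0.31534684]
-14 seat from block [0.46601087 0.31472899] from front [0.46606127 0.31485469]
```

```bash
cat >> h.py <<'E'
SEAT=np.array([.4662,.3145]); YB=165.0
E
python3 - <<'E'
from h import *
robot.move_j([-34,17.8,0.8,86.6,-.25,75.6,0])
robot.move_to([*SEAT,.24],[180,0,YB]); print(robot.current_joint_positions())
robot.line_to([*SEAT,.113],velocity=.12)
print(robot.current_contact_force())
fingers.gripper_to(0.0,force=60); print(robot.current_finger_gap(),robot.current_gripper_force(),robot.current_contact_force(),robot.current_tool_pos())
P=pose(); im=vision.grab_frame("wrist"); cv2.imwrite("pics/w3.png",im[:,:,::-1]); np.savez("w3.npz",p=P[0],R=P[1])
robot.line_to([*SEAT,.19],velocity=.08)
print(robot.current_tool_pos(),robot.current_contact_force(),robot.current_finger_gap(),robot.current_time_s())
P=pose(); im=vision.grab_frame("wrist"); cv2.imwrite("pics/w4.png",im[:,:,::-1]); np.savez("w4.npz",p=P[0],R=P[1])
a=cv2.imread("pics/w3.png");b=cv2.imread("pics/w4.png")
cv2.imwrite("pics/w34.png",np.hstack([cv2.resize(i[110:400,180:380],None,fx=2,fy=2,interpolation=cv2.INTER_CUBIC) for i in(a,b)]))
E
```

```text
[-30.99485309  19.81648921  -6.36560349  85.23091517   2.21583626
  75.16012241  37.33725189]
[ 0.4100051  -0.32422731  0.06190201]
0.20324914792361917 61.74350023269653 [ 0.51061909 -0.75023895  0.43962818] [0.46615933 0.31445931 0.11298593]
[0.46577514 0.31418568 0.18924025] [-0.26215276  0.06594024 -0.62142036] 0.2019994745645865 9.325
```

View pics/w34.png

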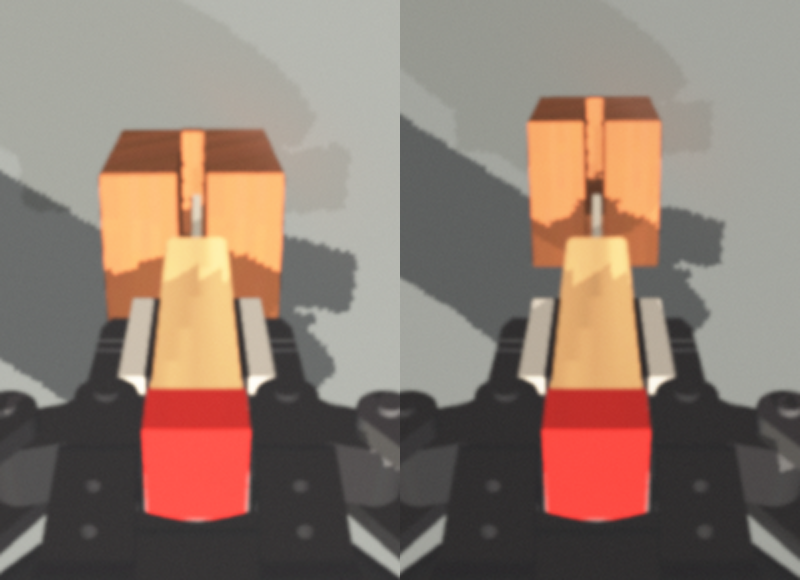

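The stylus is held upright and centred. The blade shows at (197,198) in the left panel and is clear of the slot at (597,198) in the right one. Next I'll hover over the brass end and check the blade against the seam.

```bash
cat >> h.py <<'E'
YS=81.85; D=np.array([np.cos(np.radians(YS)),np.sin(np.radians(YS))]); N=np.array([-D[1],D[0]])
CEN=np.array([.5489,-.0985]); CEN=CEN+N*((np.array([.5499,-.0906])-CEN)@N)
E
python3 - <<'E'
from h import *
z=np.load("w3.npz");P3=(z["p"],z["R"])
for t in ([0,0,.103],[.007,0,.103],[.011,0,.053],[.011,.009,-.037],[.011,-.009,-.037]): print(t,proj("wrist",P3[0]+P3[1]@np.array(t),P3).round(1))
S=CEN-.106*D; print(CEN,S)
robot.line_to([*SEAT,.225],velocity=.15)
robot.move_to([*S,.225],[180,0,YS]); print(robot.current_joint_positions())
robot.line_to([*S,.135],velocity=.12)
P=pose(); im=vision.grab_frame("wrist"); cv2.imwrite("pics/w5.png",im[:,:,::-1]); np.savez("w5.npz",p=P[0],R=P[1]); print(P[0],robot.current_time_s(),robot.current_finger_gap())
a=cv2.imread("pics/w5.png"); cv2.imwrite("pics/w5c.png",cv2.resize(a[110:310,180:380],None,fx=3,fy=3,interpolation=cv2.INTER_CUBIC))
E
```

```text
[0, 0, 0.103] [276.7 215.6]
[0.007, 0, 0.103] [276.6 206.7]
[0.011, 0, 0.053] [276.3 226.8]
[0.011, 0.009, -0.037] [301.2 323.8]
[0.011, -0.009, -0.037] [248.8 323.7]
[ 0.54877127 -0.09848156] [ 0.53374416 -0.203411  ]
[ 1.25496628 21.99816323 24.49575692 86.14200009 -9.39171543 73.91308503
 18.86867952]
[ 0.53444261 -0.20366509  0.13582251] 12.6 0.2001301733639728
```

View pics/w5c.png

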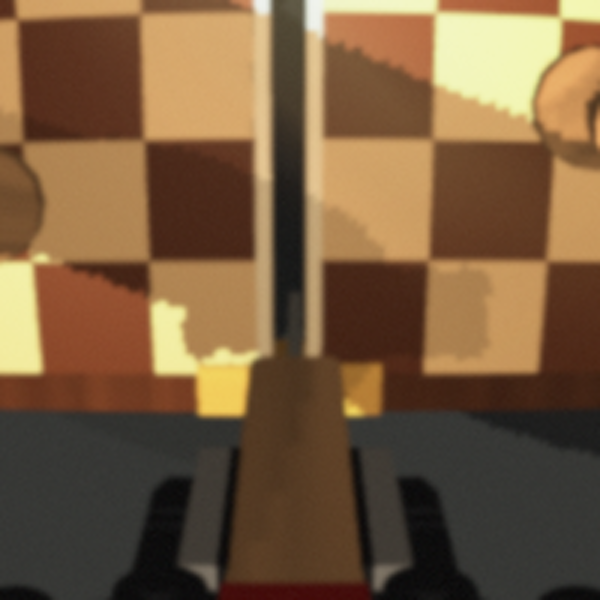

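Here the blade sits at crop (294,295) and the gap centre at about (290,295). That is 1 mm to the right, mostly settling lag of 0.7 mm. The blade lies just inside the brass plate. I'll let it settle, check the brass end position, lower it with a force stop and sweep.

```bash
python3 - <<'E'
from h import *
z=np.load("w5.npz");P5=(z["p"],z["R"])
B=at("wrist",276.5,110+362/3,.018,P5)[:2]; print("brass end board y",(B-CEN)@D, "lat",(B-CEN)@N)
G=at("wrist",180+290/3,110+260/3,.018,P5)[:2]; print("gap lat",(G-CEN)@N)
C=CEN+.0003*N; S=C-.106*D; E=C+.106*D
robot.line_to([*S,.135],[180,0,YS],velocity=.05); robot.pause(.3)
p=pose()[0]; print("lat err",(p[:2]-CEN)@N,(p[:2]-CEN)@D,p[2])
hit=robot.line_to([*S,.109],velocity=.05,f_stop=8); robot.pause(.3)
p=pose()[0]; print(hit,p,(p[:2]-CEN)@N,(p[:2]-CEN)@D,robot.current_contact_force(),robot.current_time_s())
if not hit and p[2]<.111:
    t=robot.current_time_s()
    hit=robot.line_to([*E,.109],velocity=.047,f_stop=25)
    print("sweep s",robot.current_time_s()-t); robot.pause(.3)
    p=pose()[0]; print(hit,p,(p[:2]-CEN)@N,(p[:2]-CEN)@D,robot.current_contact_force(),robot.current_finger_gap(),robot.current_time_s())
    P=pose(); im=vision.grab_frame("wrist"); cv2.imwrite("pics/w6.png",im[:,:,::-1]); np.savez("w6.npz",p=P[0],R=P[1])
    a=cv2.imread("pics/w6.png"); cv2.imwrite("pics/w6c.png",cv2.resize(a[110:400,180:380],None,fx=2,fy=2,interpolation=cv2.INTER_CUBIC))
E
```

```text
brass end board y -0.12270225907971237 lat -0.0006722758218038827
gap lat -0.000867099861673936
lat err 0.00028633753567398434 -0.10597851459396473 0.13502091951299738
False [ 0.53366014 -0.20346872  0.10933584] 7.49919283928041e-05 -0.10606905318218174 [-0.34102462  0.21207313 -0.9719207 ] 14.1167
sweep s 4.658299999999999
False [0.5634867  0.00647662 0.10900493] 0.0003126010606287383 0.1059842769351349 [ 0.58469107  0.12222779 -0.29731189] 0.20061055974250228 19.075
```

View pics/w6c.png

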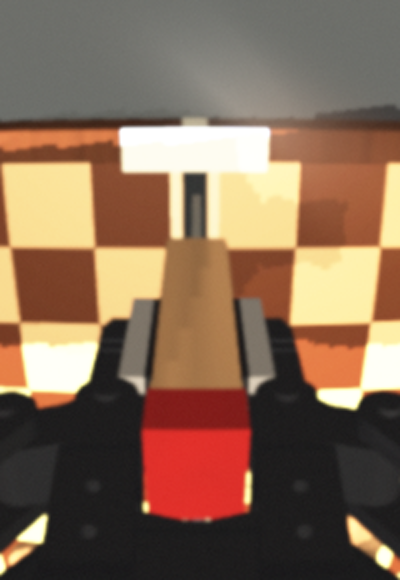

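The blade is still down in the seam next to the white plate: tip at about (195,198), gap end at row 172. Next I'll lift out, return above the slot and check the alignment before inserting.

```bash
python3 - <<'E'
from h import *
z=np.load("w6.npz");P6=(z["p"],z["R"])
B=at("wrist",277.5,110+86,.018,P6)[:2]; print("white end board y",(B-CEN)@D)
E=CEN+.0003*N+.106*D
robot.line_to([*E,.225],velocity=.1)
TY=np.array([np.sin(np.radians(YB)),-np.cos(np.radians(YB))]); G=SEAT-.0008*TY
robot.move_to([*G,.225],[180,0,YB]); print(robot.current_joint_positions())
robot.line_to([*G,.177],velocity=.1); robot.pause(.4)
P=pose(); im=vision.grab_frame("wrist"); cv2.imwrite("pics/w7.png",im[:,:,::-1]); np.savez("w7.npz",p=P[0],R=P[1]); print(P[0]-[*G,.177],robot.current_eef_rot(),robot.current_time_s())
a=cv2.imread("pics/w7.png"); cv2.imwrite("pics/w7c.png",cv2.resize(a[140:260,215:345],None,fx=5,fy=5,interpolation=cv2.INTER_CUBIC))
E
```

```text
white end board y 0.12651996428611073
[-36.21699563  19.95691857   0.96419915  86.99000514  -0.23086441
  73.08400306  39.52663598]
[0.00014052 0.00015515 0.00039412] [1.79976233e+02 1.92045984e-02 1.65001958e+02] 22.7417
```

View pics/w7c.png

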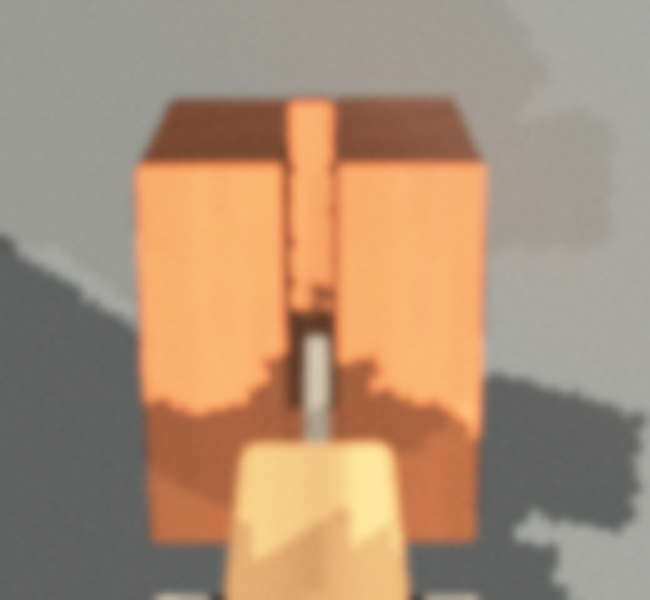

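The blade centre is at column 316 and the slot centre at 312, about 0.6 mm to the right and well inside the clearance. I'll shift 0.5 mm, insert and release.

```bash
python3 - <<'E'
from h import *
TY=np.array([np.sin(np.radians(YB)),-np.cos(np.radians(YB))]); G=SEAT-.0013*TY
robot.line_to([*G,.177],velocity=.05)
hit=robot.line_to([*G,.125],velocity=.05,f_stop=8); robot.pause(.2)
print(hit,pose()[0]-[*G,.125],robot.current_contact_force())
if not hit:
    hit=robot.line_to([*G,.1125],velocity=.02,f_stop=6); robot.pause(.3)
    z=pose()[0][2]; print(hit,z,robot.current_contact_force())
    if z<.1155:
        fingers.gripper_to(1.0); robot.pause(.3)
        robot.line_to([*G,.235],velocity=.1); robot.pause(.5)
        P=pose(); im=vision.grab_frame("wrist"); cv2.imwrite("pics/w8.png",im[:,:,::-1])
        im=vision.grab_frame("side"); cv2.imwrite("pics/s8.png",im[:,:,::-1])
        a=cv2.imread("pics/w8.png")[110:240,225:345]; b=cv2.imread("pics/s8.png")[110:410,230:370]
        a=cv2.resize(a,(480,520),interpolation=cv2.INTER_CUBIC); b=cv2.resize(b,None,fx=520/300,fy=520/300); cv2.imwrite("pics/f.png",np.hstack([a,b]))
print(robot.current_time_s(),robot.current_finger_gap(),robot.current_contact_force())
E
```

```text
False [0.00017805 0.00013259 0.00033319] [-0.02691582 -0.7009127  -1.21521713]
True 0.11292861200981025 [-1.15866374  0.09579067  4.99456483]
28.2333 0.9996484085988616 [-0.27329629 -0.32338201 -0.31711809]
```

View pics/f.png

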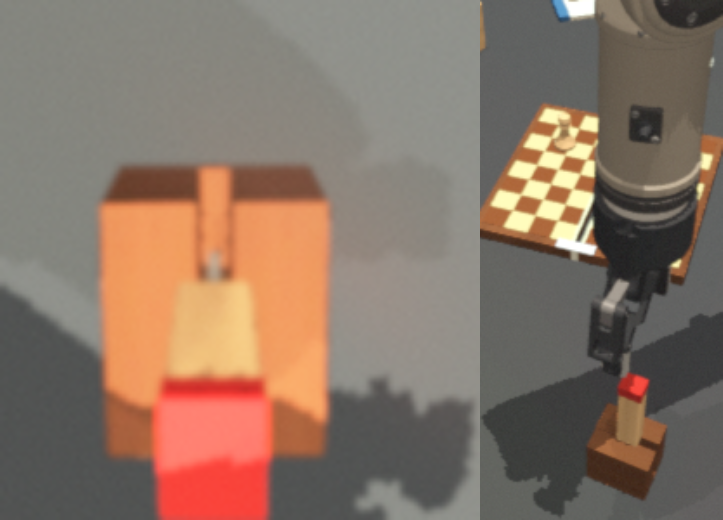

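The stylus stands upright in the slot, with the blade at (213,262) centred and its foot on the block. The gripper is open and clear. Handing in.

```bash
python3 -c "
from station import workorder
print(workorder.close_job())"
```

```text
the job is handed in; nothing more can be done
None
```

The seam was cleared in one unbroken pass of about 4.7 s from the brass end to the white end, the stylus is back upright in its slot and released, and the job is handed in (no verdict was returned; pawns, cup and saucer not re-measured afterwards).

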